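Clear up after a chromatography run

ROBOT

A 6-joint arm with a two-finger parallel gripper is mounted at the origin on the work surface. World frame = base frame: x ahead of the robot, y to its left, z up, the work surface at z = 0. Lengths are in mm, angles in rad, forces in N, time in s.
With the tool pointing down it reaches from about 400 to 825 mm from the base axis. Payload 7 kg.
Tool frame: the origin (TCP) lies at the very end of the fingers, on their centre line; the grasp point (between the pads) lies 19 mm behind it; z points along the fingers, y is the line along which they close (so a half turn about z gives the same grasp; the last joint's range is limited). The gripper opens to 88 mm and grips with 3 to 60 N. Pads are 19 mm wide; open, the fingers measure 130 mm over their backs; the gripper's body (78 mm by 193 mm) begins 47 mm behind the grasp point.
Start: joints at [1.433, 0.359, 0.012, 0, -1.224, -0.288], TCP at [278.814, 614.702, 226.561] pointing down, gripper open.
Joint ranges: [-3.07, 3.07], [-1.43, 2.12], [-1.02, 1.25], [-3.03, 1.67], [-3.05, -0], [-3.03, 3.03]. Speed limits (rad/s): [2.39, 2.39, 3.01, 3.14, 3.14, 3.14].

INTERFACE

Orientations are given as a unit quaternion [x, y, z, w].
In Python, from plant import bot gives the robot as it stands. Calls block until the motion is done:
- bot.move_ptp(position, orientation): joint-space move of the TCP to a pose.
- bot.line_to(position, velocity=150, ori=None): straight line of the TCP; ori=None keeps the orientation; velocity is the mean speed in mm/s.
- bot.move_joints(angles): joint-space move.
- bot.move_gripper(opening, force=None): finger opening in mm; force is the grip in N (None keeps the last); returns when the fingers have stopped.
- bot.pause(seconds).
- bot.solve_ik(position, orientation): joint angles nearest the present ones, or None.
- bot.read_state(): the state.
- bot.camera(name): name is "side" or "top"; returns the picture (400x640x3 uint8, red, green, blue); there is no depth.
- bot.get_calibration(name): a dict with "fx", "fy", "cx", "cy" (pixels), "distortion" ([k1, k2, p1, p2, k3] as OpenCV has them; the pictures are not rectified), "view" (4x4, takes a point from world to camera coordinates). Camera axes: x right, y up, looking along -z (the intrinsics and any distortion apply to the point x, -y, -z); pixel columns grow to the right and rows downward; lengths in mm; the calibration is good to about 2 mm. A picture is of the moment at which its call begins. get_calibration takes no time and is no camera call.
A pose or a line that the arm cannot do raises bot.Unreachable and nothing moves.
- bot.close_job(): hands the job in; it is judged then, once.
The state is a dict: "t": time; "joint_pos": joint angles; "qvel": joint speeds; "tau": joint torques, N m; "tcp_pos": TCP position; "eef_rot": TCP orientation; "contact_force": force on the tool from outside, world axes, zero at the start; "moment": the same for the moment, N m; "width": finger opening in mm; "finger_force": force on a finger pad.
Only numpy, scipy, OpenCV 4.12 (cv2) and the standard library are available. Lean on these libraries where they do the work, as an engineer would, in place of code of your own. Each camera call takes 0.05 s, during which the arm holds its last target. There are 200 camera calls.

TASK

Clear the bench after the run: stand the two capped sample vials upright in the two free cells of the vial rack, lay the long separation column in the long bay of the column case and the short guard column in the short bay, each along its bay and flat on the floor, and drop the empty uncapped vial through the port into the used-glass bin without the vial or the gripper touching the bin's lid. Do not knock over the conical flask.

Things in the scene. Friction and masses are not known exactly. Their poses are not given: they have to be found in the camera images.
- sample_a_mid (a point): One capped sample vial, standing: clear glass 28 mm across with a paper label and a white screw cap 26 mm across, 74 mm tall overall. The point is on its axis half-way up, 37 mm above its base; z runs up its axis. The straight glass body that can be gripped reaches to 56 mm above the base, the cap starts at 60 mm. Two more such vials already stand in the rack and stay there.
- sample_b_mid (a point): The other capped sample vial, standing: clear glass 28 mm across with a paper label and a white screw cap 26 mm across, 74 mm tall overall. The point is on its axis half-way up, 37 mm above its base; z runs up its axis. The straight glass body that can be gripped reaches to 56 mm above the base, the cap starts at 60 mm. Two more such vials already stand in the rack and stay there.
- empty_mid (a point): The empty used vial, standing: the same clear glass, 28 mm across, but with no cap and no label, its narrow threaded neck open, 72 mm tall. The point is on its axis half-way up, 36 mm above its base; z runs up its axis. Straight body up to 55 mm above the base, then a shoulder and a neck 22 mm across.
- column_mid (a point): Separation column, lying: a straight beige tube 12 mm across, 150 mm long overall, with hexagonal black end nuts 18 mm across flats and 18 mm long. The point is at the middle of its length on its axis, 9 mm above what it lies on; x runs along the tube.
- guard_mid (a point): Guard column, lying: the same make as the separation column but only 72 mm long overall, with hexagonal black end nuts 18 mm across flats and 18 mm long, so 36 mm of 12 mm tube is bare between them. The point is at the middle of its length on its axis, 9 mm above what it lies on; x runs along the tube.
- rack: Fixed white vial rack, 52 (x) x 196 (y) mm, 30 high: one row of four open square cells, 44 mm inside, centred at y = -72, -24, +24, +72 mm, x = 0; floor 4 mm up. Capped vials fill the two outer cells (tops 78 mm above the bench); the two middle cells are free. A gripper closing across the row (along x) clears the neighbours. Origin: centre of the underside, on the bench.
- case: Fixed open grey column case, 150 (x) x 182 (y) mm, walls 18 high, foam floor 4.6 mm up; both bays run along y. Long bay: inside 69 (x) x 174 (y) mm, centred at x = -36.5, y = 0. Short bay: inside 69 (x) x 96 (y) mm, centred at x = +36.5, y = +39 mm; beside it a solid foam block with spare fittings. Origin: centre of the underside, on the bench.
- port: White lid of the fixed used-glass bin with its round port, 56 mm in diameter, through the middle. The lid is 156 mm square and 6 mm thick; its origin is the centre of the port at the lid's underside, 120 mm above the bench; z points up, so the rim's top face is at z = +6 mm. The grey bin below is 150 mm square and 120 mm deep with an empty inside.
- flask_mid (a point): Conical glass flask standing among the things, 66 mm across at its base, 108 mm tall, neck 30 mm across: a bystander. The point is on its axis half-way up, 54 mm above its base.

How it is judged (in metres and radians):
At the end, for the whole second after the job is handed in: Both capped vials upright (0.2 rad) on the floor of the rack's middle cells; long column on the floor of the long bay, guard column on that of the short bay, along the bay (0.5 rad); uncapped vial inside the bin, its middle 30 mm or more below the lid; all at rest (x of sample_a_mid in the frame of rack between -0.012 and 0.012 m and (y of sample_a_mid in the frame of rack between -0.036 and -0.012 m or y of sample_a_mid in the frame of rack between 0.012 and 0.036 m) and z of each of sample_a_mid, sample_b_mid in the frame of rack below 0.047 m and angle between each of sample_a_mid, sample_b_mid's own z axis and vertical below 0.2 rad and x of sample_b_mid in the frame of rack between -0.012 and 0.012 m and (y of sample_b_mid in the frame of rack between -0.036 and -0.012 m or y of sample_b_mid in the frame of rack between 0.012 and 0.036 m) and x of column_mid in the frame of case between -0.0645 and -0.0085 m and y of column_mid in the frame of case between -0.016 and 0.016 m and z of each of column_mid, guard_mid in the frame of case below 0.018 m and angle between the x axis of each of column_mid, guard_mid and the y axis of case, either way round below 0.5 rad and x of guard_mid in the frame of case between 0.0085 and 0.0645 m and y of guard_mid in the frame of case between 0.023 and 0.055 m and x of empty_mid in the frame of port between -0.075 and 0.075 m and y of empty_mid in the frame of port between -0.075 and 0.075 m and z of empty_mid in the frame of port below -0.03 m and linear speed of each of sample_a, sample_b, empty, column, guard below 0.02 m/s); the robot touches nothing.
It fails at once if the empty vial or the robot touches the lid of the used-glass bin (contact force between any of empty, the fingers, the arm and port above 0.3 N).
It fails at once if the conical flask is knocked over (angle between flask_mid's own z axis and vertical above 0.5 rad).
It also fails if it takes over 141 s, if anything falls off the work surface, if the arm or the gripper's body presses on something with over 40 N, if the wrist force passes 120 N, or if a joint passes its speed limit or range.

## Working session

There is one attempt and no reset: what is moved stays moved. The work goes in short steps, each a Python script; the robot and the scene stay as the last script left them, time stands still between calls to the robot, and variables do not carry over. Pictures are saved under pics/ and viewed, at most 14 in all, crops included, and the job is handed in when it is done.

```bash
mkdir -p pics; ls; python3 - <<'E'
from plant import bot
import cv2,numpy as np
for n in("top","side"):
    cv2.imwrite(f"pics/{n}0.png",bot.camera(n)[:,:,::-1]); c=bot.get_calibration(n)
    print(n,{k:np.round(v,4).tolist() for k,v in c.items()})
s=bot.read_state();print(s)
E
```

```text
pics
top {'fx': 471.5397, 'fy': 471.5397, 'cx': 319.6948, 'cy': 198.1719, 'distortion': [0.0258, 0.0, 0.0, 0.0, 0.0], 'view': [[-0.001, -0.9999, 0.0152, -16.4006], [0.9905, 0.0011, 0.1377, -551.3622], [-0.1377, 0.0152, 0.9904, -1335.2224], [0.0, 0.0, 0.0, 1.0]]}
side {'fx': 491.2201, 'fy': 491.2201, 'cx': 320.1526, 'cy': 200.0015, 'distortion': [-0.1028, 0.0, 0.0, 0.0, 0.0], 'view': [[0.9156, -0.4018, 0.0144, -509.6488], [0.2611, 0.6214, 0.7387, -210.2426], [-0.3058, -0.6726, 0.6739, -1146.7642], [0.0, 0.0, 0.0, 1.0]]}
{'t': 0.1, 'joint_pos': array([ 1.43309306e+00,  3.59311463e-01,  1.11353532e-02, -2.67878486e-04,
       -1.22411648e+00, -2.88043677e-01]), 'qvel': array([-8.56645846e-05, -1.90720404e-03,  3.49152904e-03,  3.27375164e-04,
        9.07914562e-04,  8.51388381e-04]), 'tau': array([-4.98441714e-04, -5.84163415e+01,  2.93754619e+01,  7.01569185e+00,
        1.02201873e-02, -4.31681144e-05]), 'tcp_pos': array([278.66702631, 614.30255018, 225.71958706]), 'eef_rot': array([ 9.77417957e-01, -2.11313893e-01, -6.93966653e-05,  7.55476907e-04]), 'contact_force': array([-0.08980854,  0.00851483, -0.05618977]), 'moment': array([ 0.00118951,  0.01632973, -0.02013471]), 'finger_force': 0.0, 'width': 87.71701836757919}
```

View pics/top0.png

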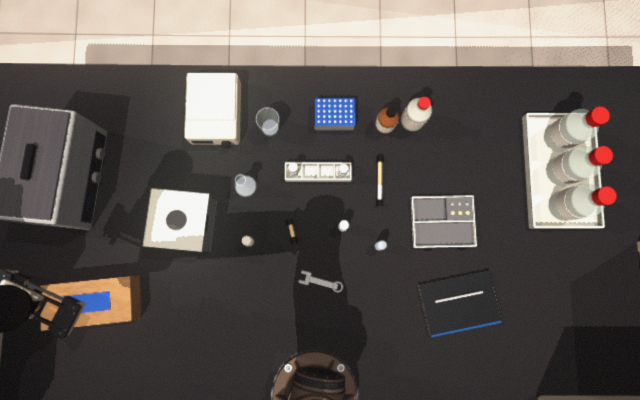

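View pics/side0.png

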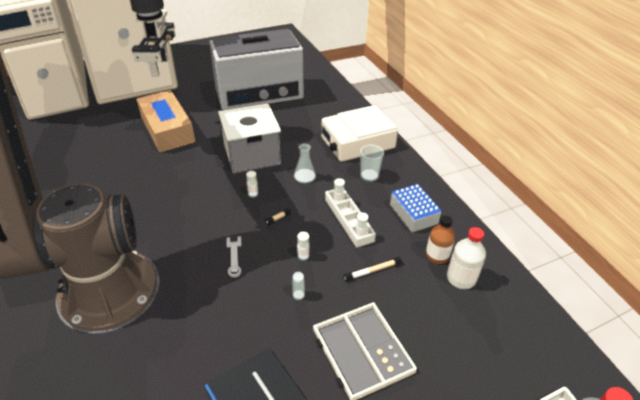

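```bash
python3 - <<'E'
import cv2
t=cv2.imread("pics/top0.png");s=cv2.imread("pics/side0.png")
cv2.imwrite("pics/topc1.png",cv2.resize(t[150:260,225:425],None,fx=4,fy=4,interpolation=cv2.INTER_CUBIC))
cv2.imwrite("pics/sidec.png",cv2.resize(s[90:390,210:420],None,fx=2,fy=2,interpolation=cv2.INTER_CUBIC))
E
```

```text
(no output)
```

View pics/topc1.png

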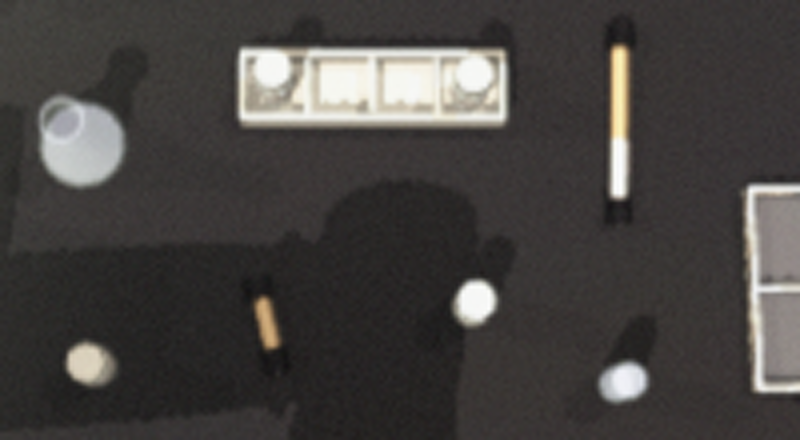

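View pics/sidec.png

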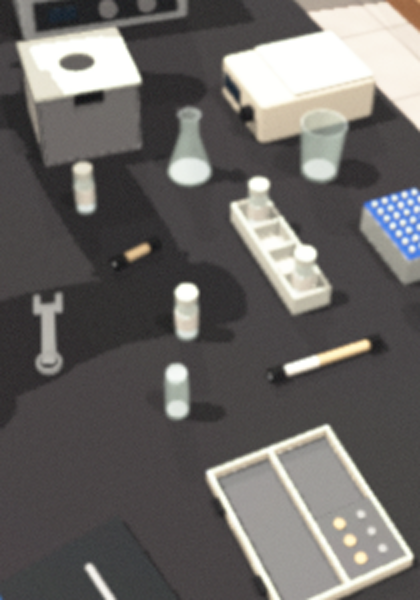

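```bash
cat > h.py <<'E'
import cv2,numpy as np
from plant import bot
def und(cal,px):
    K=np.array([[cal["fx"],0,cal["cx"]],[0,cal["fy"],cal["cy"]],[0,0,1]])
    return cv2.undistortPoints(np.float64(px).reshape(-1,1,2),K,np.array(cal["distortion"])).reshape(-1,2)
def ray(n,px):
    c=bot.get_calibration(n);V=np.array(c["view"]);u=und(c,px)
    d=np.c_[u[:,0],-u[:,1],-np.ones(len(u))]@V[:3,:3]
    return -V[:3,:3].T@V[:3,3],d/np.linalg.norm(d,axis=1)[:,None]
def plane(n,px,z):
    o,d=ray(n,px);return o+d*((z-o[2])/d[:,2])[:,None]
E
cat > m.py <<'E'
from h import *
t=cv2.imread("pics/top0.png");s=cv2.imread("pics/side0.png")
P=lambda n,px,z:np.round(plane(n,px,z)[:,:2],1).tolist()
print("caps top",P("top",[(246.75,240),(344,225.2),(381,245.5)],74))
print("caps side",P("side",[(251.5,174),(303.5,235.5),(298,275.5)],74))
def rect(img,n,box,thr,z,inv=False):
    x0,y0,x1,y1=box;g=img[y0:y1,x0:x1].min(2)
    m=(g<thr if inv else g>thr).astype(np.uint8)
    cs=cv2.findContours(m,cv2.RETR_EXTERNAL,cv2.CHAIN_APPROX_NONE)[0]
    c=max(cs,key=cv2.contourArea).reshape(-1,2)+[x0,y0]
    w=plane(n,c,z)[:,:2].astype(np.float32)
    r=cv2.minAreaRect(w);return np.round(r[0],1),np.round(r[1],1),round(r[2],1),np.round(c.mean(0),1)
print("rack",rect(t,"top",(275,155,360,187),110,30))
print("case",rect(t,"top",(405,188,485,255),110,18))
print("lid",rect(t,"top",(135,180,215,258),130,126))
print("port",rect(t,"top",(158,200,195,240),110,123,True))
print("port side",rect(s,"side",(236,110,262,132),120,123,True))
for nm,img,n,b in(("col","t","top",(370,150,390,210)),("guard","t","top",(283,215,300,245)),("col","s","side",(340,255,405,285)),("guard","s","side",(262,205,292,228))):
    I=t if img=="t" else s
    x0,y0,x1,y1=b;m=(I[y0:y1,x0:x1,2]>115).astype(np.uint8)
    ys,xs=np.nonzero(m);w=plane(n,np.c_[xs+x0,ys+y0],12)[:,:2]
    r=cv2.minAreaRect(w.astype(np.float32));d=np.linalg.svd(w-w.mean(0))[2][0]
    print(nm,n,np.round(r[0],1),np.round(r[1],1),"yaw deg",np.degrees(np.arctan2(d[1],d[0])).round(1))
o=[plane("top",[(20.5*0+245.5,186.5)],0),plane("side",[(304.5,176)],0)];print("flask",np.round(o,0).tolist())
E
python3 m.py
```

```text
caps top [[428.2, 188.0], [469.6, -84.2], [412.7, -187.4]]
caps side [[429.8, 185.3], [473.7, -86.4], [415.8, -195.3]]
rack (array([632.1, -10.3]), array([ 57.1, 198.2]), 0.1, array([317.5, 171.1]))
case (array([ 487. , -380.4]), array([152.9, 186.6]), 1.1, array([443.6, 221.2]))
lid (array([481.7, 371.4]), array([156.9, 157.8]), 84.5, array([176.1, 219.6]))
port (array([481.2, 372.4]), array([46. , 48.5]), 0.0, array([175.8, 219.5]))
port side (array([481.3, 369.7]), array([32.5, 42.5]), 67.0, array([248. , 120.7]))
col top [ 610.4 -194.2] [ 11.9 115.4] yaw deg 178.1
guard top [460.3  67.2] [36.4 10.7] yaw deg -165.9
col side [ 611.3 -199.2] [ 20.  117.1] yaw deg 179.2
guard side [461.6  63. ] [34.7 17.7] yaw deg -162.7
flask [[[592.0, 205.0, 0.0]], [[595.0, 204.0, 0.0]]]
```

```bash
cat >> h.py <<'E'
def q(deg):
    a=np.radians(deg)/2;return [np.cos(a),np.sin(a),0,0]
def stat(m):
    s=bot.read_state();print(m,"t",round(s["t"],1),"w",round(s["width"],1),"f",round(s["finger_force"],1),"tcp",np.round(s["tcp_pos"],1),"F",np.round(s["contact_force"],1),flush=True)
def pick(x,y,z,deg,open_=60,force=20,top=140,up=200):
    bot.move_gripper(open_);bot.move_ptp([x,y,top],q(deg))
    bot.line_to([x,y,z],120);stat("down")
    bot.move_gripper(0,force);stat("grip")
    bot.line_to([x,y,up],200);stat("up")
def place(x,y,z,deg,rel,top=200,final=200):
    bot.move_ptp([x,y,top],q(deg));bot.line_to([x,y,z+15],200);bot.line_to([x,y,z],40);stat("placed")
    bot.move_gripper(rel);bot.line_to([x,y,final],200);stat("away")
def shot(n,f,box,k=1):
    x0,y0,x1,y1=box;cv2.imwrite("pics/"+f,cv2.resize(bot.camera(n)[y0:y1,x0:x1,::-1],None,fx=k,fy=k,interpolation=cv2.INTER_CUBIC))
E
python3 - <<'E'
from h import *
pick(611,-196,4,-2)
place(451.5,-380.4,9,-90,20,top=120)
pick(461,65.5,4,15)
shot("top","g.png",(225,150,485,260),3)
E
```

```text
down t 5.2 w 60.1 f 0.0 tcp [ 611.7 -196.     4.8] F [0.6 0.2 0.1]
grip t 6.0 w 10.8 f 20.0 tcp [ 611. -196.    4.] F [-0.3  0.7  0.6]
up t 7.1 w 11.1 f 20.0 tcp [ 610.2 -195.8  198.6] F [ 0.4  0.3 -0.3]
placed t 9.4 w 11.1 f 20.0 tcp [ 451.4 -380.5    8.9] F [ 0.4  0.8 -0.1]
away t 10.9 w 19.7 f 0.0 tcp [ 450.8 -380.   198.7] F [-0.8 -0.3  0.2]
down t 14.7 w 60.1 f 0.0 tcp [461.4  65.7   4.5] F [-0.1  0.4  0. ]
grip t 15.5 w 11.3 f 20.0 tcp [461.   65.5   4. ] F [-0.8 -0.2  0.8]
up t 16.7 w 11.6 f 20.0 tcp [460.3  65.2 198.9] F [ 0.4 -0.1 -0.3]
```

View pics/g.png

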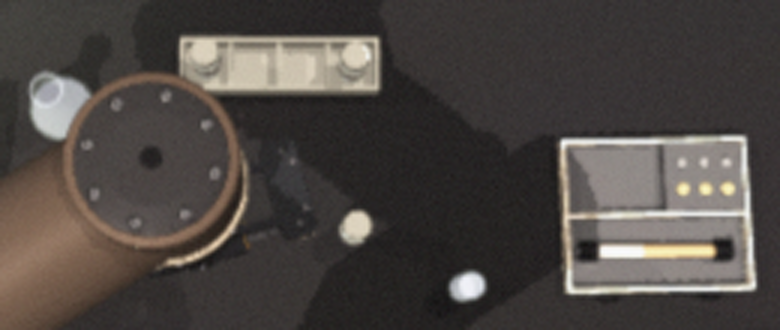

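The column lies flat in the long bay (ends at crop px 577 and 733, bay about 570–750), and the guard is held in the gripper. Next come the guard and the two capped vials.

```bash
python3 - <<'E'
from h import *
place(524.5,-341.4,9,-90,20,top=120)
pick(471.5,-85.5,32,-90)
place(634,-34.3,37.5,-90,45)
pick(429,187,32,-90,top=150)
shot("side","a.png",(210,90,420,390),2)
place(634,13.7,37.5,-90,45)
bot.move_ptp([450,-100,250],q(-90))
shot("top","b.png",(225,150,485,260),3)
shot("side","c.png",(210,90,420,390),2)
stat("end")
E
```

```text
placed t 19.4 w 11.2 f 20.0 tcp [ 524.4 -341.5    8.9] F [ 0.1 -0.2 -0.6]
away t 21.0 w 19.9 f 0.0 tcp [ 523.8 -341.1  198.7] F [-0.3 -1.2 -1.1]
down t 23.9 w 60.1 f 0.0 tcp [472.  -85.6  32.5] F [-0.4  0.7  0.4]
grip t 24.6 w 27.1 f 20.0 tcp [471.6 -85.5  32.1] F [-1.3  0.4  2.4]
up t 25.6 w 27.6 f 20.0 tcp [470.7 -85.5 198.8] F [ 0.  -0.  -1.6]
placed t 27.7 w 27.9 f 20.0 tcp [633.9 -34.4  37.3] F [ 0.6 -0.5 -0.8]
away t 29.2 w 45.1 f 0.0 tcp [633.2 -34.3 198.7] F [-0.3 -0.4 -0.5]
down t 32.0 w 60.2 f 0.0 tcp [429.4 187.2  32.5] F [-0.5  0.6 -0.3]
grip t 32.7 w 27.5 f 20.0 tcp [429.  187.1  32.1] F [-0.9  0.7  0.2]
up t 33.7 w 27.4 f 19.9 tcp [428.3 186.5 198.9] F [-0.5  0.2  0.5]
placed t 36.2 w 27.5 f 19.9 tcp [633.9  13.6  37.3] F [-0.4  1.2 -0.9]
away t 37.7 w 44.8 f 0.0 tcp [633.2  13.7 198.7] F [-0.6  0.  -0.5]
end t 38.7 w 45.1 f 0.0 tcp [450.7 -99.7 249.4] F [ 0.5 -0.1  0.9]
```

View pics/b.png

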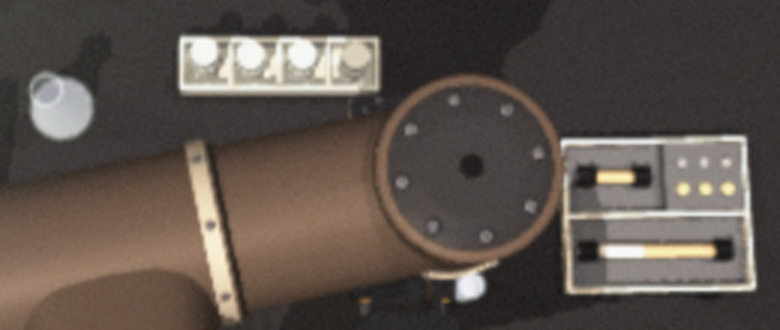

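View pics/c.png

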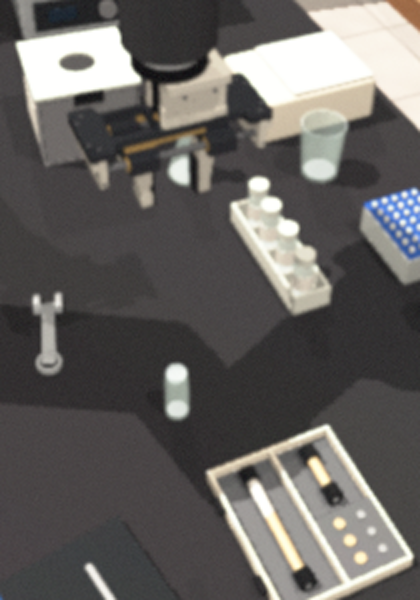

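All four placements are good: four caps stand upright in the rack and both columns lie in their bays. Next is the empty vial, with one look from above the port before lowering it.

```bash
python3 - <<'E'
from h import *
pick(414.5,-192,33,-90,force=15,up=230)
bot.move_ptp([481.5,371.3,230],q(-90))
bot.line_to([481.5,371.3,175],100);bot.pause(.3);stat("above")
shot("side","d.png",(190,60,330,200),4)
E
```

```text
down t 40.9 w 59.9 f 0.0 tcp [ 415.2 -191.9   33.7] F [-0.7  0.3  0.3]
grip t 41.5 w 27.7 f 15.0 tcp [ 414.6 -192.1   33.1] F [-0.4 -0.1  1.2]
up t 42.7 w 27.6 f 14.9 tcp [ 413.7 -191.8  228.8] F [ 0.2  0.2 -0.5]
above t 45.7 w 27.8 f 14.9 tcp [481.6 371.5 175.5] F [1.1 0.2 0.8]
```

View pics/d.png

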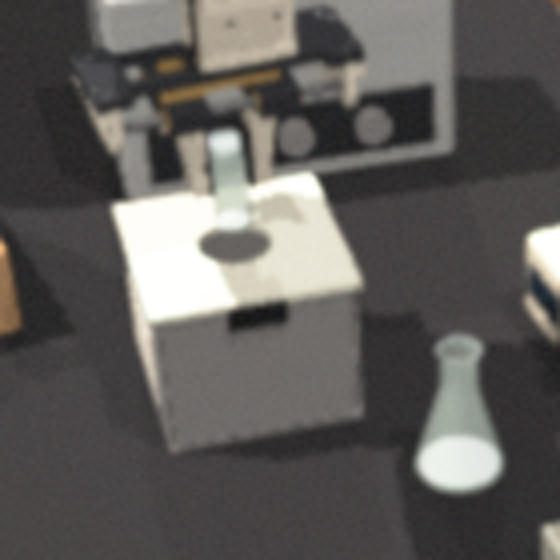

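The vial hangs straight between the fingers, with its base at crop (233,218) just above the port at (234,244). I'll check the base position numerically before lowering.

```bash
python3 - <<'E'
from h import *
f=lambda u,v,z:plane("side",[(190+u/4,60+v/4)],z)[0].round(1)
print("base",f(232.5,219,142),"top",f(225,137,214),"port",f(234,244,126))
E
```

```text
base [484.6 373.1 142. ] top [483.6 368.7 214. ] port [481.7 364.4 126. ]
```

```bash
python3 - <<'E'
from h import *
s=cv2.imread("pics/side0.png");t=cv2.imread("pics/top0.png")
for n,I,(x0,y0,x1,y1) in(("side",s,(230,108,268,134)),("top",t,(155,198,197,240))):
    g=cv2.resize(I[y0:y1,x0:x1].min(2),None,fx=8,fy=8,interpolation=cv2.INTER_CUBIC)
    for th in(100,130,155):
        cs=cv2.findContours((g<th).astype(np.uint8),cv2.RETR_LIST,cv2.CHAIN_APPROX_NONE)[0]
        c=[k for k in cs if cv2.contourArea(k)>2000 and k.min()>2 and k[:,0,0].max()<g.shape[1]-3 and k[:,0,1].max()<g.shape[0]-3]
        for k in c:
            p=(k.reshape(-1,2)+.5)/8-.5+[x0,y0];w=plane(n,p,126)[:,:2]
            print(n,th,"min",w.min(0).round(1),"max",w.max(0).round(1),"mid",((w.min(0)+w.max(0))/2).round(1))
P=bot.camera("side")[105:125,235:262]
cv2.imwrite("pics/e.png",cv2.resize(P[:,:,::-1],None,fx=20,fy=20,interpolation=cv2.INTER_CUBIC))
E
```

```text
side 100 min [459.9 349.9] max [501.5 381.8] mid [480.7 365.8]
side 130 min [457.3 346.5] max [504.4 387.1] mid [480.9 366.8]
side 155 min [456.4 344.8] max [505.4 389.4] mid [480.9 367.1]
top 100 min [459.1 347. ] max [505.3 397.1] mid [482.2 372.1]
top 130 min [455.4 345.3] max [506.7 398.4] mid [481.1 371.8]
top 155 min [454.4 344.6] max [507.4 399. ] mid [480.9 371.8]
```

Both views agree on the near rim of the port (y ≈ 344.7), so the port centre is about (481, 372). The vial is within 3 mm of that, so I'll lower and release it.

```bash
python3 - <<'E'
from h import *
bot.line_to([480,371.5,137],40);bot.pause(.2);stat("in port")
bot.move_gripper(50);bot.pause(.3)
bot.line_to([480,371.5,240],150);stat("up")
bot.move_ptp([400,0+250,300],q(-90));bot.pause(.5)
a=bot.camera("side");b=bot.camera("top")
im=np.hstack([cv2.resize(a,(480,300)),cv2.resize(b[150:260,130:306],(320,200))[:200] if 0 else cv2.resize(b[140:270,130:260],(300,300))])
cv2.imwrite("pics/f.png",im[:,:,::-1]);stat("end")
E
```

```text
in port t 47.1 w 27.6 f 14.9 tcp [480.1 371.6 137.3] F [-0.3 -0.8  0.1]
up t 48.9 w 49.7 f 0.0 tcp [479.5 371.1 239. ] F [-0.   0.6 -0.9]
end t 50.2 w 49.8 f 0.0 tcp [400.  250.1 299.8] F [-0.8 -0.2  0.3]
```

View pics/f.png

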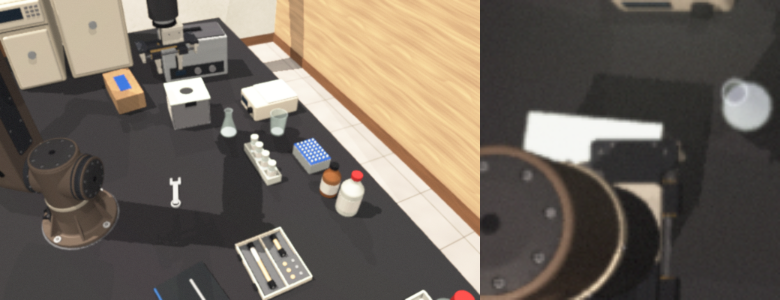

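The empty vial is gone from the gripper and the bench, so it went into the bin. The rack, case and flask are all in order.

```bash
python3 -c "
from plant import bot
print(bot.close_job())"
```

```text
the job is handed in; nothing more can be done
None
```

I handed the job in at about 50 s with no verdict returned: by the last pictures both capped vials stand in the rack's middle cells, both columns lie in their bays and the flask is upright; the empty vial left the gripper in the port and is off the bench, though I did not see it inside the bin.

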